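# Load the ferrule press and hold it shut

## Robot

A 6-joint arm with a two-finger parallel gripper is mounted at the origin on the work surface. World frame = base frame: x ahead of the robot, y to its left, z up, the work surface at z = 0. Lengths are in m, angles in rad, forces in N, time in s.
With the tool pointing down it reaches from about 0.4 to 0.925 m from the base axis. Payload 12.5 kg.
Tool frame: the origin (TCP) lies midway between the tips of the shut fingers; the grasp point (between the pads) lies r.tcp_to_grasp behind it (r.tcp_to_grasp is the distance from the TCP to the grasp point, in m); z points along the fingers, y is the line along which they close (so a half turn about z gives the same grasp; the last joint's range is limited). The gripper opens to 95 mm and grips with 3 to 60 N. Pads are 20 mm wide; open, the fingers measure 119 mm over their backs; the gripper's body (75 mm by 180 mm) begins 59 mm behind the grasp point.
Start: joints at [-1.436, 0.491, 1.559, -0, 1.092, -0.106], TCP at [0.149, -0.607, 0.215] pointing down, gripper open.
Joint ranges: [-3.1, 3.1], [-0.84, 2.19], [0.05, 2.79], [-1.13, 4.28], [0.06, 2.93], [-2.69, 2.69]. Speed limits (rad/s): [2.22, 2.22, 2.79, 3.14, 3.14, 3.14].

## Interface

Orientations are given as a 3x3 rotation matrix whose columns are the frame's x, y, z axes.
In Python, from bench import r, grab_frame gives the robot as it stands.
- The arm moves only by the shell command python3 -m jog 'ROWS'. ROWS is a JSON object of lists of equal length, an entry for each row: "travel": the shift along the tool's x, y, z scaled (see below), a list of three; "rotation": the turn, a rotation vector about the tool's x, y, z scaled (see below), a list of three; "grip": the gripper's target within -1 to 1 (shut at 1, half-way at 0, fully open at -1). In form: {"travel": [[tx, ty, tz], ...], "rotation": [[wx, wy, wz], ...], "grip": [grip, ...]}. A call has 1 to 20 rows; each row shifts and turns the commanded pose from where the row before left it, along the tool's axes as they then stand; what a row does not reach is not made up. The controller multiplies each number of a shift by 150 mm and each number of a turn by 360 degrees. A row lasts 1/10 s, in which the tool goes at most 50 mm and 8.59 degrees, less where a joint would pass 70% of its speed; a pose out of reach is approached as far as the arm can. A call with a number of a shift or a turn outside -1 to 1 is refused whole. A call with a gripper value outside its range is refused whole. The fingers move at their own pace and stop on an object; the grip force is fixed at half the most. Time passes only in rows, so rows that do not move let the fingers close. It gives the time, the measured TCP pose, the force, the opening and the grip force at its end, in the units of the state.
- r.sense(): the state, without advancing time (a new reading comes with each control period).
- grab_frame(name): name is "side" or "top" or "wrist"; returns a dict with "frame" (420x560x3 uint8, red, green, blue), "depth" (420x560 float32, m along the optical axis (not along the pixel's ray), 0 where there is no reading), "fx", "fy", "cx", "cy" (pixels), "D" ([k1, k2, p1, p2, k3] as OpenCV has them; the pictures are not rectified), "xyz" and "attitude" of the camera in the world. Camera axes: x right, y up, looking along -z (the intrinsics and any distortion apply to the point x, -y, -z); pixel columns grow to the right and rows downward; lengths in m; the calibration is good to about 2 mm. A picture is of the moment at which its call begins.
- r.hand_in(): hands the job in; it is judged then, once.
The state is a dict: "t": time; "q": joint angles; "dq": joint speeds; "tau": joint torques, N m; "ee_pos": TCP position; "eef_rot": TCP orientation; "contact_force": force on the tool from outside, world axes, zero at the start; "ft_torque": the same for the moment, N m; "grip_width": opening from 0.0 (shut) to 1.0 (fully open); "gripper_force": force on a finger pad.
Only numpy, scipy, OpenCV 4.12 (cv2) and the standard library are available. Lean on these libraries where they do the work, as an engineer would, in place of code of your own. Each camera call takes 0.05 s, during which the arm holds its last target. There are 200 camera calls.

## Task

Fix the brass ferrule on the red brush handle: take the handle from the wooden rest and push it down past the orange sprung jaws into the fork clips of the green press, fully home and with its middle midway between the forks, with its brass ferrule over the anvil under the lever. Then let go of it, flip the red safety catch all the way outward, out of the lever's way, and only then pull the lever's crossbar towards the front of the press and down to its stop; finish while holding it there with the gripper, for it springs back if let go. Leave the blue handle and the other things on the table where they are.

Things in the scene. Friction and masses are not known exactly. Their poses are not given: they have to be found in the camera images.
- brush: red round brush handle, 12 mm thick, with a brass ferrule 15 mm thick and 50 mm long on one end; 260 mm long in all, 50 g, balanced near the origin. Origin on its axis at mid length, x along the axis to the ferrule end. It begins in one of the two lanes of the wooden rest, its axis level, 40 mm above the table; it may have rolled about its axis, so use only its x direction
- ferrule (a point): middle of the brass ferrule, on the handle's axis, 105 mm from the handle's origin
- spare: bystander: blue handle of the same thickness without a ferrule, in the other lane of the rest (lanes 80 mm apart). Leave it there
- rest: wooden rest screwed to the table: 160 x 130 mm base 10 mm thick; two notched cross bars (top 44 mm high, 12 mm thick) at y = +-55 mm (98 mm free between them) carry the two handles, which lie along its y with their middles at x = +-40 mm; between the bars there are only the handles above the base. The handles lift straight out
- press: green bench press screwed to the table; origin under the middle of its 200 x 250 mm base plate, 18 mm thick; its front is -x, z up. Clips on its left (+y), lever on its right (-y). Steel anvil under the ferrule's place, from y -65 to -20 mm, x -62 to -18 mm, top at 43 mm
- clip_seat (a point): where the middle of the seated handle's axis belongs (press x -40, y 60, z 52 mm), midway between two aluminium fork plates, each 10 mm thick, at 40 mm to either side along press y (70 mm free between them, nothing between but the base plate). Each fork has an upright slot 15 mm wide, open upwards, from x -47.5 to -32.5 mm, bottom at z 46 mm; the forks are 92 mm high. The handle lies along press y with its ferrule to -y, so that the ferrule's middle comes to y -45 mm
- jaw_left (a joint): sprung orange jaw on the left fork, rad: 0 = closed over the slot, up to 1.45 swung down out of the way. Its hinge is at press x -26.5, z 72 mm; it swings down when the handle is pushed on it from above (2 to 3 N each) and snaps back to 0 over the handle when that is seated
- jaw_right (a joint): the same on the right fork
- catch (a joint): red safety catch, rad: 0 (to 0.1) = standing upright, a lug of it blocks the lever; grows as it is flipped outward (towards press -y, away from the lever), 1.35 = lying out at its stop. Takes about 1.5 N at the tab's top and stays where it is left. Counts as flipped beyond 1.1
- catch_tab (a point): middle of the top edge of the catch's upright tab, a plate 40 mm long (along press x), 10 mm thick and 90 mm high from the catch's hinge. Upright, its top is 130 mm above the table; there is free room on both sides of it
- catch_hinge (a point): point on the catch's hinge axis below the tab (press x -40, y -115, z 40 mm); the axis runs along press x
- lever (a joint): press lever, rad: 0 = standing up, leaning 5 degrees back; grows as the bar comes to the front (press -x) and down; 1.31 = shut at its stop. A spring drives it back to 0: up to about 8 N at the bar. With the catch upright it moves no more than about 0.15
- lever_bar (a point): middle of the lever's round black crossbar, 16 mm thick, along press y, between two arms whose inner faces are 88 mm apart. It turns about the hinge at radius 165 mm: from press x 74, z 224 mm (up) to x -95, z 116 mm (shut), always at y -45 mm. It can turn within a grip
- lever_hinge (a point): point on the lever's hinge axis (press x 60, y -45, z 60 mm); the axis runs along press y
- tube_yellow: bystander: yellow paint tube standing on its cap, 40 mm across, 144 mm high; origin under its middle. Leave it alone
- tube_blue: bystander: blue paint tube standing on its cap, 40 mm across, 144 mm high; origin under its middle. Leave it alone
- tube_red: bystander: red paint tube standing on its cap, 40 mm across, 144 mm high; origin under its middle. Leave it alone
- tub: bystander: white plastic tub, 100 mm across, 60 mm high; origin under its middle. Leave it alone
- phone: bystander: black phone lying flat, 150 x 72 x 9 mm. Leave it alone
- medium_jar: bystander: amber jar, 60 mm across, 85 mm high. Leave it alone

How it is judged:
By the outcome, as a careful person would: the job done as asked, in the order asked, and still so for the second after the job is handed in, while the arm keeps its last pose, push and grip.
It also fails if it takes over 72 s, if anything falls off the work surface, if the arm or the gripper's body presses on something with over 40 N, if the wrist force passes 120 N, or if a joint passes its speed limit or range.

## Working session

There is one attempt and no reset: what is moved stays moved. The work goes in short steps, Python scripts to look and compute and a shell command to move; the robot and the scene stay as the last step left them, time stands still between calls to the robot, and variables do not carry over. Pictures are saved under pics/ and viewed, at most 10 in all, crops included, and the job is handed in when it is done.

```bash
mkdir -p pics
cat > h.py <<'E'
import numpy as np, cv2
from bench import r, grab_frame
def save(n,f): cv2.imwrite(f'pics/{n}.png',cv2.cvtColor(f['frame'],cv2.COLOR_RGB2BGR))
def cloud(f):
    H,W=f['depth'].shape
    K=np.array([[f['fx'],0,f['cx']],[0,f['fy'],f['cy']],[0,0,1.]])
    u,v=np.meshgrid(np.arange(W),np.arange(H))
    p=cv2.undistortPoints(np.stack([u,v],-1).reshape(-1,1,2).astype(np.float64),K,np.array(f['D'],float)).reshape(H,W,2)
    d=f['depth']
    c=np.stack([p[...,0]*d,-p[...,1]*d,-d],-1)
    return c@np.array(f['attitude']).T+np.array(f['xyz'])
E
python3 - <<'E'
from h import *
import pickle
a={}
for n in('top','side'):
    f=grab_frame(n); a[n]=f; save(n+'0',f); print(n,f['xyz'],np.round(f['attitude'],2).tolist())
pickle.dump(a,open('a.pkl','wb'))
s=r.sense(); print(s['t'],np.round(s['eef_rot'],3).tolist(),r.tcp_to_grasp,s['ee_pos'],s['contact_force'])
E
```

```text
top [ 0.43647094 -0.06159358  1.39256129] [[0.02, 0.99, -0.12], [-1.0, 0.02, 0.02], [0.02, 0.12, 0.99]]
side [0.4030013  0.94725405 1.3096351 ] [[-0.99, 0.1, -0.1], [-0.15, -0.74, 0.65], [-0.01, 0.66, 0.75]]
0.1 [[0.971, 0.238, -0.0], [0.238, -0.971, 0.001], [0.0, -0.001, -1.0]] 0.0188 [ 0.14902884 -0.60675879  0.21412275] [ 0.16167579  0.02030012 -0.36379271]
```

View pics/top0.png

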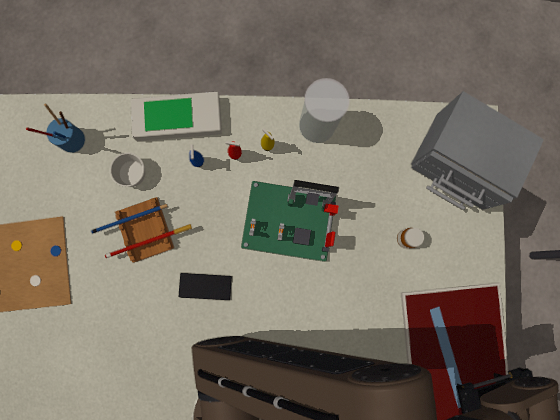

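View pics/side0.png

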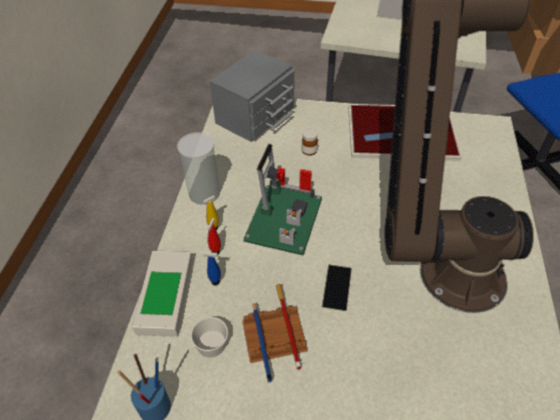

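The top view shows the rest at about (145,230), with the red brush in its lower lane and the ferrule to the right. The press is at (290,220) with the catch at (330,210–240), and the lever is up at (315,187). The side view agrees. Next I'll compute the poses.

```bash
cat > m.py <<'E'
from h import *
import pickle
a=pickle.load(open('a.pkl','rb'))
for n in('top','side'):
    f=a[n]; P=cloud(f); hsv=cv2.cvtColor(f['frame'],cv2.COLOR_RGB2HSV); h,s,v=cv2.split(hsv); z=P[...,2]; ok=f['depth']>0
    # press base
    g=ok&(h>45)&(h<95)&(s>70)&(abs(z-.018)<.008)&(P[...,0]<.75)&(abs(P[...,1]+.06)<.25)
    lab=cv2.connectedComponentsWithStats(cv2.morphologyEx(g.astype(np.uint8),cv2.MORPH_CLOSE,np.ones((7,7))))
    k=1+np.argmax(lab[2][1:,4]); q=P[g&(lab[1]==k)]
    rect=cv2.minAreaRect(q[:,:2].astype(np.float32)); print(n,'press',len(q),rect, 'z',np.median(q[:,2]))
    def line(m,name):
        q=P[m]; c=np.median(q,0); c2=q[:,:2]; d=np.linalg.svd(c2-c2.mean(0),full_matrices=False)[2][0]; d=d*(-np.sign(d[1]))
        t=(c2-c2.mean(0))@d
        print(n,name,len(q),'mean',q.mean(0).round(4),'dir',d.round(3),'ext',t.min().round(3),t.max().round(3),'ends',(c2.mean(0)+d*t.min()).round(3),(c2.mean(0)+d*t.max()).round(3),'zmax',np.percentile(q[:,2],[50,95]).round(3))
    region=ok&(P[...,1]>.15)&(P[...,1]<.48)&(P[...,0]<.62)&(P[...,0]>.3)
    line(region&((h<5)|(h>172))&(s>170)&(v>100)&(z>.025)&(z<.06),'red')
    line(region&(h>100)&(h<125)&(s>120)&(z>.025)&(z<.06),'blue')
    line(region&(h>18)&(h<30)&(s>120)&(z>.03)&(z<.06),'brass')
    line(ok&(P[...,1]<-.05)&(P[...,1]>-.25)&(P[...,0]>.3)&(P[...,0]<.65)&((h<6)|(h>172))&(s>150)&(z>.12),'catchtop')
    line(ok&(P[...,1]<.0)&(P[...,1]>-.25)&(P[...,0]>.4)&(P[...,0]<.7)&(v<70)&(z>.215)&(z<.25),'bar')
    t=ok&(P[...,0]>.58)&(P[...,0]<.75)&(z>.06)&(P[...,1]>-.1)&(P[...,1]<.2)&(s>130)
    line(t,'tubes')
E
python3 m.py
```

```text
top press 4494 ((0.5718775391578674, -0.1378316879272461), (0.2475668042898178, 0.19733268022537231), 81.9599380493164) z 0.01872314814126874
top red 198 mean [0.4965 0.2759 0.0458] dir [ 0.354 -0.935] ext -0.114 0.091 ends [0.456 0.383] [0.529 0.191] zmax [0.046 0.051]
top blue 214 mean [0.565  0.3195 0.0455] dir [ 0.353 -0.935] ext -0.113 0.093 ends [0.525 0.425] [0.598 0.232] zmax [0.046 0.05 ]
top brass 61 mean [0.5377 0.168  0.0469] dir [ 0.398 -0.917] ext -0.02 0.021 ends [0.53  0.186] [0.546 0.149] zmax [0.047 0.05 ]
top catchtop 38 mean [ 0.5186 -0.2455  0.1288] dir [-1.    -0.024] ext -0.081 0.022 ends [ 0.6   -0.244] [ 0.497 -0.246] zmax [0.13  0.135]
top bar 282 mean [ 0.6371 -0.1922  0.2313] dir [-0.141 -0.99 ] ext -0.056 0.056 ends [ 0.645 -0.137] [ 0.629 -0.248] zmax [0.231 0.236]
top tubes 134 mean [0.735  0.1062 0.088 ] dir [ 0.165 -0.986] ext -0.038 0.094 ends [0.729 0.144] [0.75  0.014] zmax [0.084 0.126]
side press 2467 ((0.5649135708808899, -0.13310843706130981), (0.25569796562194824, 0.19561658799648285), 82.69843292236328) z 0.016554583026275216
side red 204 mean [0.4894 0.2845 0.044 ] dir [ 0.353 -0.936] ext -0.109 0.099 ends [0.451 0.386] [0.524 0.192] zmax [0.044 0.048]
side blue 207 mean [0.5575 0.3297 0.0445] dir [ 0.355 -0.935] ext -0.107 0.099 ends [0.52  0.429] [0.593 0.237] zmax [0.045 0.049]
side brass 22 mean [0.5324 0.1701 0.0469] dir [ 0.325 -0.946] ext -0.017 0.018 ends [0.527 0.187] [0.538 0.153] zmax [0.047 0.05 ]
side catchtop 28 mean [ 0.5099 -0.2436  0.1255] dir [ 0.993 -0.119] ext -0.016 0.018 ends [ 0.494 -0.242] [ 0.528 -0.246] zmax [0.125 0.131]
side bar 109 mean [ 0.6317 -0.1838  0.2289] dir [-0.145 -0.989] ext -0.051 0.058 ends [ 0.639 -0.133] [ 0.623 -0.241] zmax [0.23  0.234]
side tubes 211 mean [0.7343 0.1189 0.0896] dir [ 0.127 -0.992] ext -0.036 0.099 ends [0.73  0.154] [0.747 0.021] zmax [0.087 0.124]
```

```bash
python3 -m jog '{"travel":[[0.227,-0.224,-0.02],[0.227,-0.224,-0.02],[0.227,-0.224,-0.02],[0.227,-0.224,-0.02],[0.227,-0.224,-0.02],[0.227,-0.224,-0.02],[0.227,-0.224,-0.02],[0.227,-0.224,-0.02],[0.227,-0.224,-0.02],[0.227,-0.224,-0.02],[0.138,-0.284,0],[0.138,-0.284,0],[0.138,-0.284,0],[0.138,-0.284,0],[0.138,-0.284,0],[0.138,-0.284,0],[0.138,-0.284,0],[0.138,-0.284,0],[0.138,-0.284,0],[0.138,-0.284,0]],"rotation":[[0,0,0],[0,0,0],[0,0,0],[0,0,0],[0,0,0],[0,0,0],[0,0,0],[0,0,0],[0,0,0],[0,0,0],[0,0,0],[0,0,0],[0,0,0],[0,0,0],[0,0,0],[0,0,0],[0,0,0],[0,0,0],[0,0,0],[0,0,0]],"grip":[-1,-1,-1,-1,-1,-1,-1,-1,-1,-1,-1,-1,-1,-1,-1,-1,-1,-1,-1,-1]}'
python3 -m jog '{"travel":[[0,0,0],[0,0,0],[0,0,0],[0,0,0],[0,0,0],[0,0,0],[0,0,0],[0,0,0],[0,0,0],[0,0,0],[0,0,0],[0,0,0],[0,0,0],[0,0,0]],"rotation":[[0,0,-0.0225],[0,0,-0.0225],[0,0,-0.0225],[0,0,-0.0225],[0,0,-0.0225],[0,0,-0.0225],[0,0,-0.0225],[0,0,-0.0225],[0,0,-0.0225],[0,0,-0.0225],[0,0,-0.0225],[0,0,-0.0217],[0,0,0],[0,0,0]],"grip":[-0.3,-0.3,-0.3,-0.3,-0.3,-0.3,-0.3,-0.3,-0.3,-0.3,-0.3,-0.3,-0.3,-0.3]}'
cat >> h.py <<'E'
def delta(target):
    s=r.sense(); R=np.array(s['eef_rot']); return (R.T@(np.array(target)-s['ee_pos'])/.15).round(4)
def yaw():
    R=np.array(r.sense()['eef_rot']); return np.degrees(np.arctan2(R[1,0],R[0,0]))
E
python3 - <<'E'
from h import *
f=grab_frame('wrist'); save('w1',f); P=cloud(f); h,s,v=cv2.split(cv2.cvtColor(f['frame'],cv2.COLOR_RGB2HSV)); z=P[...,2]
print(f['xyz'],yaw(),r.sense()['q'])
m=(f['depth']>0)&(z>.03)&(z<.06)&((h<5)|(h>172))&(s>150)
q=P[m]; c=q.mean(0); d=np.linalg.svd(q[:,:2]-c[:2],full_matrices=False)[2][0]; t=(q[:,:2]-c[:2])@d
print(len(q),c,d,t.min(),t.max(), c[:2]+d*t.min(),c[:2]+d*t.max())
E
```

```text
t: 2.1
ee_pos: [0.499, 0.2657, 0.2444]
eef_rot: [[0.971, 0.239, -0.0], [0.239, -0.971, -0.0], [-0.0, 0.0, -1.0]]
contact_force: [0.3, -0.3, 0.9]
grip_width: 1.002
gripper_force: 0.0
t: 3.5
ee_pos: [0.499, 0.2636, 0.2444]
eef_rot: [[-0.35, 0.937, -0.0], [0.937, 0.35, -0.0], [-0.0, -0.0, -1.0]]
contact_force: [-0.5, -0.3, 0.4]
grip_width: 0.65
gripper_force: 0.0
[0.47332656 0.33354965 0.41556941] 110.49315235775708 [ 3.68954533e-01  3.74875129e-01  1.67127523e+00 -9.36504082e-05
  1.09570166e+00  1.13244097e-02]
1055 [0.49346261 0.27606323 0.04637   ] [ 0.35086274 -0.9364269 ] -0.09653731841826342 0.09097902065675531 [0.45959126 0.36646337] [0.52538375 0.19086802]
```

View pics/w1.png

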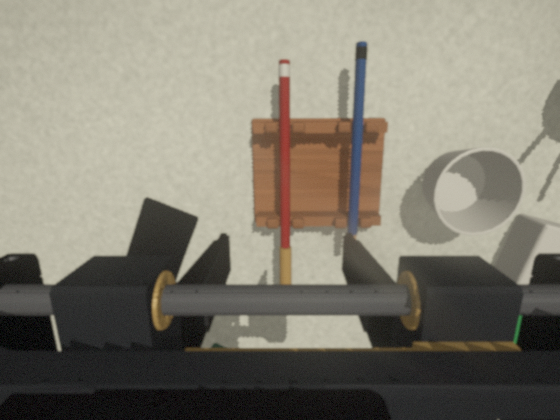

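Red handle is at column 285, rows 60–248, with the ferrule boundary at row 248. The blue handle and the tub are well clear. The TCP is over the middle of the red handle, so I'll descend and grip.

```bash
python3 -m jog '{"travel":[[0,0,0.25],[0,0,0.25],[0,0,0.25],[0,0,0.25],[0,0,0.2],[0,0,0.15],[0,0,0.138],[0,0,0],[0,0,0],[0,0,0],[0,0,0],[0,0,0],[0,0,0],[0,0,0]],"rotation":[[0,0,0],[0,0,0],[0,0,0],[0,0,0],[0,0,0],[0,0,0],[0,0,0],[0,0,0],[0,0,0],[0,0,0],[0,0,0],[0,0,0],[0,0,0],[0,0,0]],"grip":[-0.3,-0.3,-0.3,-0.3,-0.3,-0.3,-0.3,-0.3,1,1,1,1,1,1]}'
python3 -m jog '{"travel":[[0,0,0],[0,0,-0.1],[0,0,-0.2],[0,0,-0.3],[0,0,-0.3],[0,0,-0.3],[0,0,0],[0,0,0]],"rotation":[[0,0,0],[0,0,0],[0,0,0],[0,0,0],[0,0,0],[0,0,0],[0,0,0],[0,0,0]],"grip":[1,1,1,1,1,1,1,1]}'
cat > b.py <<'E'
from h import *
# brush in grip: extents from wrist/top camera
import sys
for n in sys.argv[1:]:
    f=grab_frame(n); P=cloud(f); h,s,v=cv2.split(cv2.cvtColor(f['frame'],cv2.COLOR_RGB2HSV)); st=r.sense(); R=np.array(st['eef_rot'])
    L=(P-st['ee_pos'])@R
    for nm,cm in(('red',((h<5)|(h>172))&(s>150)),('brass',(h>15)&(h<30)&(s>110))):
        m=(f['depth']>0)&cm&(abs(L[...,1])<.03)&(abs(L[...,2]+.019)<.02)&(abs(L[...,0])<.15)
        q=L[m]
        if len(q)>5:
            p=np.polyfit(q[:,0],q[:,1],1); pz=np.polyfit(q[:,0],q[:,2],1)
            print(n,nm,len(q),'tool x',q[:,0].min().round(4),q[:,0].max().round(4),'y fit',p.round(4),'z fit',pz.round(4))
    save('b_'+n,f)
E
python3 b.py wrist top
```

```text
t: 4.95
ee_pos: [0.4991, 0.2636, 0.0217]
eef_rot: [[-0.353, 0.935, 0.0], [0.935, 0.353, 0.0], [-0.0, 0.0, -1.0]]
contact_force: [0.0, 0.0, -0.6]
grip_width: 0.199
gripper_force: 0.0
t: 5.75
ee_pos: [0.499, 0.2636, 0.2018]
eef_rot: [[-0.354, 0.935, 0.001], [0.935, 0.354, 0.0], [-0.0, 0.001, -1.0]]
contact_force: [-0.8, -0.3, -1.1]
grip_width: 0.114
gripper_force: 30.0
wrist red 5583 tool x -0.0417 0.1124 y fit [0.0126 0.0007] z fit [-0.006  -0.0257]
top red 80 tool x -0.0797 -0.0217 y fit [-0.0006  0.0031] z fit [-0.0108 -0.0254]
top brass 114 tool x -0.1308 -0.0816 y fit [-0.019   0.0004] z fit [-0.0139 -0.0271]
```

```bash
python3 -m jog '{"travel":[[0,0,0],[0,0,0],[0,0,0],[0,0,0],[-0.27,0.01,-0.033],[-0.27,0.01,-0.033],[-0.27,0.01,-0.033],[-0.27,0.01,-0.033],[-0.27,0.01,-0.033],[-0.27,0.01,-0.033],[-0.27,0.01,-0.033],[-0.27,0.01,-0.033],[-0.27,0.01,-0.033],[-0.27,0.01,-0.033],[0,0,0],[0,0,0],[0,0,0]],"rotation":[[0,0,0.02],[0,0,0.02],[0,0,0.02],[0,0,0.02],[0,0,0],[0,0,0],[0,0,0],[0,0,0],[0,0,0],[0,0,0],[0,0,0],[0,0,0],[0,0,0],[0,0,0],[0,0,0],[0,0,0],[0,0,0]],"grip":[1,1,1,1,1,1,1,1,1,1,1,1,1,1,1,1,1]}'
python3 - <<'E'
from h import *
import pickle
f=grab_frame('wrist'); save('w2',f); P=cloud(f); pickle.dump((f,P),open('w2.pkl','wb'))
h,s,v=cv2.split(cv2.cvtColor(f['frame'],cv2.COLOR_RGB2HSV)); z=P[...,2]; ok=f['depth']>0
print(yaw())
m=ok&(abs(z-.092)<.006)&(s<60)&(P[...,0]>.48)&(P[...,0]<.6)
n,lab,stt,cen=cv2.connectedComponentsWithStats(m.astype(np.uint8))
for i in range(1,n):
    if stt[i,4]>30:
        q=P[lab==i]; print('fork',stt[i],q.mean(0).round(4),cv2.minAreaRect(q[:,:2].astype(np.float32)))
g=ok&(abs(z-.018)<.008)&(h>45)&(h<95)&(s>70); q=P[g]; print(cv2.minAreaRect(q[:,:2].astype(np.float32)),q.min(0),q.max(0))
E
```

```text
t: 7.55
ee_pos: [0.4566, -0.1386, 0.2499]
eef_rot: [[0.14, 0.99, -0.002], [0.99, -0.14, 0.001], [0.001, -0.002, -1.0]]
contact_force: [-0.3, -0.6, -1.7]
grip_width: 0.113
gripper_force: 30.0
81.97455087059588
fork [337  62  10  12 113] [ 0.5235 -0.0304  0.09  ] ((0.5239762663841248, -0.030386075377464294), (0.009997213259339333, 0.009165221825242043), 84.16888427734375)
fork [334 149   9  11  96] [ 0.5123 -0.1092  0.09  ] ((0.5127564668655396, -0.10935670882463455), (0.010007519274950027, 0.008536670356988907), 84.3187484741211)
((0.5708082914352417, -0.13516798615455627), (0.23931103944778442, 0.1880210041999817), 82.29386138916016) [ 0.47011335 -0.25803919  0.01621077] [ 0.67825585 -0.00883348  0.02582907]
```

View pics/w2.png

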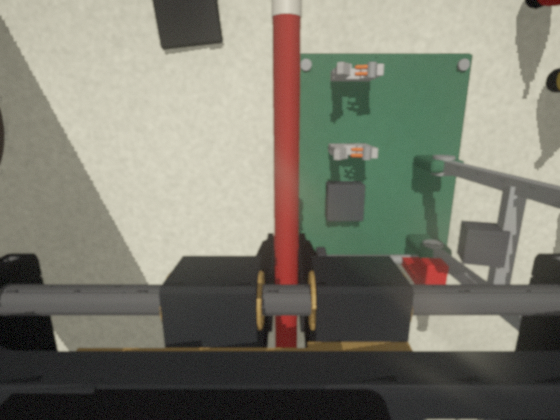

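The forks are at (340–380, 70) and (335–375, 153), with orange jaws in their slots. I'll extract the slot edges.

Run:
```python
from h import *
import pickle
f,P=pickle.load(open('w2.pkl','rb'))
a=np.radians(-8.1); X=np.array([np.cos(a),np.sin(a)]); Y=np.array([-np.sin(a),np.cos(a)]); O=np.array([.5695,-.135])
px=(P[...,:2]-O)@X*1000; py=(P[...,:2]-O)@Y*1000; z=P[...,2]*1000
for row in (66,70,151,154):
    print(row,[(c,int(round(px[row,c])),int(round(py[row,c])),int(round(z[row,c])),tuple(int(k) for k in f['frame'][row,c])) for c in range(328,388,2)])
```

```text
66 [(328, -64, 108, 19, (92, 127, 101)), (330, -62, 108, 19, (89, 122, 96)), (332, -60, 108, 18, (93, 126, 98)), (334, -58, 108, 20, (93, 125, 99)), (336, -62, 102, 65, (120, 130, 116)), (338, -111, 55, 421, (167, 165, 158)), (340, -61, 99, 90, (170, 166, 161)), (342, -60, 98, 94, (166, 163, 156)), (344, -58, 99, 89, (152, 148, 141)), (346, -55, 99, 86, (149, 146, 139)), (348, -53, 100, 82, (150, 147, 139)), (350, -50, 100, 78, (159, 159, 151)), (352, -37, 108, 19, (123, 142, 122)), (354, -35, 108, 18, (123, 121, 91)), (356, -43, 101, 72, (184, 123, 79)), (358, -41, 101, 72, (200, 132, 83)), (360, -39, 101, 72, (199, 129, 80)), (362, -37, 101, 72, (198, 130, 80)), (364, -36, 101, 74, (202, 133, 82)), (366, -34, 101, 74, (196, 132, 84)), (368, -32, 101, 74, (148, 127, 112)), (370, -31, 100, 77, (148, 148, 142)), (372, -29, 100, 77, (160, 158, 152)), (374, -27, 100, 77, (152, 151, 145)), (376, -25, 100, 75, (147, 145, 139)), (378, -23, 100, 78, (183, 180, 172)), (380, -22, 100, 80, (192, 189, 181)), (382, -20, 100, 79, (182, 180, 172)), (384, -1, 108, 18, (123, 144, 124)), (386, 1, 108
[... 2620 characters left out ...]
46, (156, 157, 148)), (350, -111, 55, 421, (170, 145, 128)), (352, -42, 15, 70, (198, 136, 99)), (354, -41, 15, 72, (203, 138, 94)), (356, -39, 15, 73, (199, 131, 86)), (358, -36, 15, 72, (199, 131, 90)), (360, -35, 16, 74, (196, 131, 90)), (362, -33, 15, 73, (168, 126, 103)), (364, -31, 16, 77, (141, 139, 132)), (366, -30, 16, 78, (155, 155, 148)), (368, -27, 16, 78, (155, 154, 148)), (370, -25, 16, 75, (143, 142, 136)), (372, -23, 16, 78, (174, 171, 164)), (374, -21, 16, 78, (186, 182, 176)), (376, -19, 16, 78, (175, 174, 166)), (378, -1, 9, 20, (116, 139, 118)), (380, 1, 9, 19, (90, 129, 102)), (382, 4, 9, 20, (83, 125, 97)), (384, 6, 9, 20, (85, 125, 97)), (386, 8, 9, 20, (86, 126, 97))]
```

```bash
cat > forks.py <<'E'
from h import *
import pickle
a=np.radians(-8.1); X=np.array([np.cos(a),np.sin(a)]); Y=np.array([-np.sin(a),np.cos(a)]); O=np.array([.5695,-.135])
A=pickle.load(open('a.pkl','rb'))
for n in('top','side'):
    f=A[n]; P=cloud(f); s=cv2.cvtColor(f['frame'],cv2.COLOR_RGB2HSV)[...,1]
    px=(P[...,:2]-O)@X*1000; py=(P[...,:2]-O)@Y*1000; z=P[...,2]*1000
    for y0 in(20,100):
        m=(f['depth']>0)&(z>65)&(z<100)&(abs(px+40)<32)&(abs(py-y0)<15)
        v,u=np.nonzero(m); print(n,y0,m.sum(),'px',np.percentile(px[m],[2,50,98]).round(1),'py',np.percentile(py[m],[2,50,98]).round(1),u.min(),u.max(),v.min(),v.max())
E
python3 forks.py; python3 b.py top side
```

```text
top 20 59 px [-59.7 -33.3 -16.8] py [12.4 18.2 23.6] 278 283 223 239
top 100 52 px [-59.3 -32.5 -16.3] py [ 90.9  96.9 102.4] 249 255 219 234
side 20 56 px [-63.5 -41.8 -20.8] py [11.9 20.7 25.9] 287 300 209 215
side 100 61 px [-64.  -42.  -20.4] py [ 92.1 100.4 106.9] 279 294 228 235
top red 77 tool x 0.072 0.1289 y fit [-0.017  0.005] z fit [-0.002  -0.0242]
top brass 41 tool x -0.1299 -0.1109 y fit [-0.1051 -0.0098] z fit [-0.114  -0.0386]
side red 125 tool x -0.0178 0.13 y fit [ 0.0009 -0.0021] z fit [ 0.0221 -0.0235]
```

```bash
python3 -c "
from h import *
print(delta([.5371,-.0713,.14]),yaw(),r.sense()['eef_rot'])"
```

```text
[0.5173 0.4675 0.7368] 82.00402760286902 [[ 1.39103487e-01  9.90277606e-01 -6.94343257e-04]
 [ 9.90277833e-01 -1.39103321e-01  2.83120855e-04]
 [ 1.83782790e-04 -7.26975834e-04 -9.99999719e-01]]
```

```bash
python3 -m jog '{"travel":[[0.172,0.156,0],[0.172,0.156,0],[0.173,0.156,0],[0,0,0.15],[0,0,0.2],[0,0,0.2],[0,0,0.187],[0,0,0],[0,0,0],[0,0,0]],"rotation":[[0,0,0],[0,0,0],[0,0,0],[0,0,0],[0,0,0],[0,0,0],[0,0,0],[0,0,0],[0,0,0],[0,0,0]],"grip":[1,1,1,1,1,1,1,1,1,1]}'
python3 - <<'E'
from h import *
print(delta([.5371,-.0713,.0332]))
f=grab_frame('wrist'); cv2.imwrite('pics/w3.png',cv2.cvtColor(f['frame'][:300,150:450],cv2.COLOR_RGB2BGR))
P=cloud(f); st=r.sense(); L=(P-st['ee_pos'])@np.array(st['eef_rot'])*1000
h,s,v=cv2.split(cv2.cvtColor(f['frame'],cv2.COLOR_RGB2HSV)); ok=f['depth']>0
z=P[...,2]*1000
for y0 in(40,-40):
    m=ok&(z>70)&(z<97)&(s<70)&(abs(L[...,0]-y0)<12)&(abs(L[...,1])<32)
    q=L[m]; print(y0,m.sum(),np.percentile(q[:,:2],[2,98],axis=0).round(1) if len(q) else '')
m=ok&(z>130)&(z<160)&((h<5)|(h>172))&(s>150)&(abs(L[...,1])<20); print('brush y',np.polyfit(L[m][:,0],L[m][:,1],1), np.percentile(L[m][:,1],[2,98]))
E
```

```text
t: 8.7
ee_pos: [0.538, -0.0724, 0.1418]
eef_rot: [[0.14, 0.99, 0.002], [0.99, -0.14, -0.001], [-0.0, 0.002, -1.0]]
contact_force: [0.0, -0.8, 0.5]
grip_width: 0.119
gripper_force: 30.0
[ 0.0069 -0.0089  0.7241]
40 699 [[ 34.1 -24.2]
 [ 46.2  20.5]]
-40 0 
brush y [-0.35416132 10.16430373] [5.90883944 6.35491984]
```

View pics/w3.png

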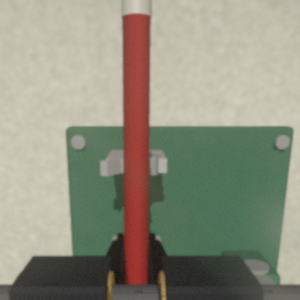

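The fork (crop 100–167, 165) is nearly centred under the handle, about 2 mm to the front. I'll correct for that and push down slowly.

```bash
python3 -m jog '{"travel":[[0.001,-0.014,0],[0,0,0.15],[0,0,0.15],[0,0,0.06],[0,0,0.06],[0,0,0.06],[0,0,0.06],[0,0,0.06],[0,0,0],[0,0,0]],"rotation":[[0,0,0],[0,0,0],[0,0,0],[0,0,0],[0,0,0],[0,0,0],[0,0,0],[0,0,0],[0,0,0],[0,0,0]],"grip":[1,1,1,1,1,1,1,1,1,1]}'
```

```text
t: 9.75
ee_pos: [0.5348, -0.0721, 0.0501]
eef_rot: [[0.141, 0.99, -0.001], [0.99, -0.141, 0.0], [0.0, -0.001, -1.0]]
contact_force: [-1.8, 0.0, -1.5]
grip_width: 0.119
gripper_force: 30.0
```

```bash
python3 -m jog '{"travel":[[0,0,0.04],[0,0,0.04],[0,0,0.04],[0,0,0],[0,0,0],[0,0,0]],"rotation":[[0,0,0],[0,0,0],[0,0,0],[0,0,0],[0,0,0],[0,0,0]],"grip":[1,1,1,1,1,1]}'
```

```text
t: 10.35
ee_pos: [0.5354, -0.0722, 0.0322]
eef_rot: [[0.141, 0.99, 0.0], [0.99, -0.141, -0.0], [-0.0, 0.0, -1.0]]
contact_force: [-1.0, 0.7, 2.1]
grip_width: 0.119
gripper_force: 30.0
```

```bash
python3 -m jog '{"travel":[[0,0,0.01],[0,0,0.005],[0,0,0]],"rotation":[[0,0,0],[0,0,0],[0,0,0]],"grip":[1,1,1]}'
cat > seat.py <<'E'
from h import *
a=np.radians(-8.1); X=np.array([np.cos(a),np.sin(a)]); Y=np.array([-np.sin(a),np.cos(a)]); O=np.array([.5695,-.135])
for n in('top','side'):
    f=grab_frame(n); P=cloud(f); h,s,v=cv2.split(cv2.cvtColor(f['frame'],cv2.COLOR_RGB2HSV)); save('s_%s_%.2f'%(n,r.sense()['t']),f)
    px=(P[...,:2]-O)@X*1000; py=(P[...,:2]-O)@Y*1000; z=P[...,2]*1000; ok=f['depth']>0
    for nm,c in(('red',((h<5)|(h>172))&(s>150)&(py>-35)),('brass',(h>15)&(h<30)&(s>100)),('orange',(h>5)&(h<15)&(s>100)&(py>0)),('white',(s<50)&(v>130)&(py>150))):
        m=ok&c&(abs(px+40)<15)&(py<200)&(py>-80)&(z>40)&(z<100)
        if m.sum()>2: print(n,nm,m.sum(),'py',np.percentile(py[m],[0,2,98,100]).round(1),'px',np.median(px[m]).round(1),'z',np.median(z[m]).round(1),'zfit',np.polyfit(py[m],z[m],1).round(3))
E
python3 seat.py
```

```text
t: 10.65
ee_pos: [0.5355, -0.0722, 0.0318]
eef_rot: [[0.141, 0.99, 0.001], [0.99, -0.141, -0.001], [-0.0, 0.001, -1.0]]
contact_force: [-7.5, 1.2, 27.2]
grip_width: 0.117
gripper_force: 30.0
top red 27 py [150.6 150.7 185.4 185.5] px -39.5 z 57.7 zfit [4.3000e-02 5.0648e+01]
top brass 94 py [-71.  -70.2 -24.2 -22.7] px -39.7 z 58.5 zfit [-2.0000e-02  5.6841e+01]
top orange 3 py [149.3 149.7 161.2 161.3] px -43.7 z 55.1 zfit [ 0.273 13.593]
top white 13 py [172.6 172.8 181.4 181.7] px -40.9 z 57.0 zfit [ -0.555 155.079]
side red 89 py [ 48.9  52.2 185.4 188.3] px -44.3 z 55.0 zfit [-4.0000e-02  6.0433e+01]
side orange 21 py [ 68.5  69.6 178.4 184.5] px -39.7 z 57.7 zfit [-0.129 76.189]
side white 11 py [172.2 172.3 183.  183.4] px -44.2 z 55.4 zfit [  0.517 -36.243]
```

Force rises to 27 N with the handle at the right height, so it is seated and centred to about 1 mm. I'll release, retreat up, and check the jaws and the lever's pad.

```bash
python3 -m jog '{"travel":[[0,0,-0.007],[0,0,0],[0,0,0],[0,0,0],[0,0,0],[0,0,0],[0,0,-0.1],[0,0,-0.2],[0,0,-0.25],[0,0,-0.3],[0,0,-0.3],[0,0,-0.3],[0,0,0]],"rotation":[[0,0,0],[0,0,0],[0,0,0],[0,0,0],[0,0,0],[0,0,0],[0,0,0],[0,0,0],[0,0,0],[0,0,0],[0,0,0],[0,0,0],[0,0,0]],"grip":[-0.4,-0.4,-0.4,-0.4,-0.4,-0.4,-0.4,-0.4,-0.4,-0.4,-0.4,1,1]}'
python3 seat.py
python3 - <<'E'
from h import *
import pickle
f=grab_frame('wrist'); img=f['frame']; save('w4',f)
a=np.radians(-8.1); X=np.array([np.cos(a),np.sin(a)]); Y=np.array([-np.sin(a),np.cos(a)]); O=np.array([.5683,-.1363])
A=pickle.load(open('a.pkl','rb'))
for n in('top','side'):
    P=cloud(A[n]); px=(P[...,:2]-O)@X*1000; py=(P[...,:2]-O)@Y*1000; z=P[...,2]*1000; ok=A[n]['depth']>0
    for z0 in range(100,240,20):
        m=ok&(z>z0)&(z<z0+20)&(py<10)&(py>-140)&(px>-15)&(px<130)
        if m.sum()>3: print(n,z0,m.sum(),'px',np.percentile(px[m],[0,5,50]).round(),'py',np.percentile(py[m],[0,100]).round())
print(yaw())
for p in [(-52,-96,250),(-52,-96,118)]:
    w=O+X*p[0]/1000+Y*p[1]/1000; print(p,w,delta([*w,p[2]/1000]))
E
```

```text
t: 12.05
ee_pos: [0.5371, -0.0725, 0.2543]
eef_rot: [[0.141, 0.99, 0.009], [0.99, -0.141, -0.002], [-0.001, 0.009, -1.0]]
contact_force: [0.5, -0.1, -0.9]
grip_width: 0.587
gripper_force: 0.0
top red 3 py [184.8 184.8 185.3 185.3] px -39.7 z 56.4 zfit [   1.62  -241.793]
top brass 70 py [-72.1 -71.1 -36.7 -35. ] px -39.8 z 57.9 zfit [-0.06  54.319]
top white 12 py [173.6 173.7 180.9 181. ] px -39.8 z 56.3 zfit [-0.152 83.193]
side red 112 py [-14.3 -11.  187.1 189.5] px -45.5 z 56.1 zfit [-5.0000e-03  5.6229e+01]
side brass 57 py [-70.4 -69.7 -23.8 -22.4] px -45.8 z 55.6 zfit [ 0.062 58.611]
side orange 33 py [ 11.9  12.  186.2 187.1] px -39.6 z 66.4 zfit [-0.083 68.868]
side white 10 py [173.  173.1 180.9 181.2] px -44.3 z 56.6 zfit [0.298 3.623]
top 100 136 px [34. 34. 46.] py [-124.   10.]
top 120 24 px [36. 45. 63.] py [-107.   10.]
top 140 23 px [57. 63. 65.] py [-102.   10.]
top 160 308 px [38. 41. 66.] py [-103.    9.]
top 180 24 px [63. 67. 68.] py [-101.   10.]
top 200 21 px [68. 68. 70.] py [-102.   10.]
top 220 287 px [69. 69. 76.] py [-102.   10.]
side 100 88 px [28. 29. 41.] py [-125.   10.]
side 120 22 px [57. 57. 61.] py [-103.   10.]
side 140 49 px [36. 38. 61.] py [-98.  10.]
side 160 175 px [33. 37. 60.] py [-105.   10.]
side 180 44 px [62. 62. 67.] py [-103.    9.]
side 200 26 px [64. 65. 67.] py [-99.  10.]
side 220 133 px [63. 64. 70.] py [-103.   10.]
81.90779950956588
(-52, -96, 250) [ 0.50329225 -0.22401541] [-1.0328 -0.0658 -0.013 ]
(-52, -96, 118) [ 0.50329225 -0.22401541] [-1.0327 -0.0652  0.867 ]
```

View pics/w4.png

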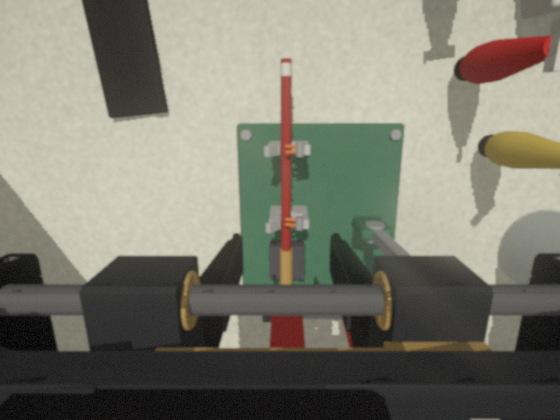

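The handle sits in both forks along column 287, with the orange jaws closed over it at (290,148) and (290,222). Next is the catch: I'll bring the shut fingers down inside the tab.

```bash
python3 -m jog '{"travel":[[-0.253,-0.016,0],[-0.253,-0.016,0],[-0.253,-0.016,0],[-0.253,-0.016,0],[0,0,0],[0,0,0],[0,0,0.2],[0,0,0.25],[0,0,0.25],[0,0,0.167],[0,0,0],[0,0,0]],"rotation":[[0,0,0],[0,0,0],[0,0,0],[0,0,0],[0,0,0],[0,0,0],[0,0,0],[0,0,0],[0,0,0],[0,0,0],[0,0,0],[0,0,0]],"grip":[1,1,1,1,1,1,1,1,1,1,1,1]}'
python3 -c "
from h import *
a=np.radians(-8.1); X=np.array([np.cos(a),np.sin(a)]); Y=np.array([-np.sin(a),np.cos(a)]); O=np.array([.5683,-.1363])
w=np.array(r.sense()['ee_pos'][:2])-O; print(w@X*1000,w@Y*1000,r.sense()['contact_force'])"
```

```text
t: 13.4
ee_pos: [0.5047, -0.2203, 0.1187]
eef_rot: [[0.14, 0.99, -0.001], [0.99, -0.14, 0.0], [0.0, -0.001, -1.0]]
contact_force: [0.3, -0.9, 0.8]
grip_width: 0.006
gripper_force: 0.0
-51.174606459721375 -92.08437372289276 [ 0.27546032 -0.8800314   0.82862605]
```

```bash
python3 -m jog '{"travel":[[-0.076,0,0.015],[-0.076,0,0.015],[-0.076,0,0.015],[-0.078,0,0.038],[-0.078,0,0.038],[-0.06,0,0.063],[-0.06,0,0.063],[-0.03,0,0.063],[-0.03,0,0.06],[0,0,0],[0,0,0]],"rotation":[[0,0,0],[0,0,0],[0,0,0],[0,0,0],[0,0,0],[0,0,0],[0,0,0],[0,0,0],[0,0,0],[0,0,0],[0,0,0]],"grip":[1,1,1,1,1,1,1,1,1,1,1]}'
```

```text
t: 14.5
ee_pos: [0.4923, -0.3046, 0.0628]
eef_rot: [[0.141, 0.99, -0.001], [0.99, -0.141, 0.0], [0.0, -0.001, -1.0]]
contact_force: [0.3, 0.1, -0.3]
grip_width: 0.0
gripper_force: 0.0
```

```bash
python3 -m jog '{"travel":[[0,0,0.015],[0,0,0.015],[0,0,0]],"rotation":[[0,0,0],[0,0,0],[0,0,0]],"grip":[1,1,1]}'
python3 - <<'E'
from h import *
a=np.radians(-8.1); X=np.array([np.cos(a),np.sin(a)]); Y=np.array([-np.sin(a),np.cos(a)]); O=np.array([.5683,-.1363])
for n in('top','side'):
    f=grab_frame(n); P=cloud(f); h,s,v=cv2.split(cv2.cvtColor(f['frame'],cv2.COLOR_RGB2HSV)); save('c_'+n,f)
    px=(P[...,:2]-O)@X*1000; py=(P[...,:2]-O)@Y*1000; z=P[...,2]*1000
    m=(f['depth']>0)&((h<5)|(h>172))&(s>140)&(abs(px+20)<60)&(py<-80)&(py>-260)&(z>15)&(z<150)
    q=np.c_[py[m],z[m]]; print(n,m.sum(),q.min(0).round(),q.max(0).round(),q[q[:,0].argmin()].round()); b=q[q[:,0]<-130]; print(len(b),b.mean(0),np.polyfit(b[:,0],b[:,1],1) if len(b)>5 else '')
E
```

```text
t: 14.8
ee_pos: [0.4928, -0.3049, 0.0602]
eef_rot: [[0.14, 0.99, 0.001], [0.99, -0.14, -0.001], [-0.001, 0.001, -1.0]]
contact_force: [-3.1, 2.4, 17.3]
grip_width: 0.005
gripper_force: 8.2
top 134 [-159.   41.] [-119.  148.] [-159.   57.]
69 [-138.29129323   52.76903518] [ -0.46195319 -11.11506858]
side 284 [-200.   36.] [-115.   97.] [-200.   57.]
243 [-159.03942077   56.99581102] [-0.31225132  7.33554262]
```

```bash
python3 -m jog '{"travel":[[0,0,-0.1],[0,0,-0.25],[0,0,-0.3],[0,0,-0.3],[0,0,-0.3],[0,0,-0.3],[0,0,-0.05],[0,0,0],[0,0,0]],"rotation":[[0,0,0],[0,0,0],[0,0,0],[0,0,0],[0,0,0],[0,0,0],[0,0,0],[0,0,0],[0,0,0]],"grip":[1,1,1,0,0,0,0,0,0]}'
python3 - <<'E'
from h import *
import pickle
A=pickle.load(open('a.pkl','rb'))
print(delta([.635,-.190,.300]))
for n in('top','side'):
    P=cloud(A[n]); m=(A[n]['depth']>0)&(P[...,0]>.66)&(P[...,0]<.95)&(P[...,1]>-.3)&(P[...,1]<-.05)&(P[...,2]>.05); q=P[m]; print(q.min(0),q.max(0))
a=np.radians(-8.1); X=np.array([np.cos(a),np.sin(a)]); Y=np.array([-np.sin(a),np.cos(a)]); O=np.array([.5683,-.1363])
f=grab_frame('top'); P=cloud(f); h,s,v=cv2.split(cv2.cvtColor(f['frame'],cv2.COLOR_RGB2HSV))
px=(P[...,:2]-O)@X*1000; py=(P[...,:2]-O)@Y*1000; z=P[...,2]*1000
m=(f['depth']>0)&((h<5)|(h>172))&(s>140)&(abs(px+20)<60)&(py<-80)&(py>-260)&(z>15); q=np.c_[py[m],z[m]]; print('catch',q[q[:,0].argmin()],q[:,1].max())
E
```

```text
t: 15.8
ee_pos: [0.4921, -0.3044, 0.2973]
eef_rot: [[0.141, 0.99, -0.001], [0.99, -0.141, 0.001], [0.001, -0.002, -1.0]]
contact_force: [0.1, 0.7, -0.4]
grip_width: 0.451
gripper_force: 0.0
[ 0.8888  0.8361 -0.0187]
[ 0.77312865 -0.27527701  0.05006804] [ 0.92269244 -0.05307801  0.23502356]
[ 0.76818074 -0.27997526  0.05008474] [ 0.91682396 -0.05052423  0.23252895]
catch [-184.15492452   74.92060742] 547.1428562899441
```

```bash
python3 -m jog '{"travel":[[0.222,0.209,0],[0.222,0.209,0],[0.222,0.209,0],[0.222,0.209,0],[0,0,0],[0,0,0]],"rotation":[[0,0,0],[0,0,0],[0,0,0],[0,0,0],[0,0,0],[0,0,0]],"grip":[0,0,0,0,0,0]}'
python3 - <<'E'
from h import *
a=np.radians(-8.1); X=np.array([np.cos(a),np.sin(a)]); Y=np.array([-np.sin(a),np.cos(a)]); O=np.array([.5683,-.1363])
for n in('top','side'):
    f=grab_frame(n); P=cloud(f); h,s,v=cv2.split(cv2.cvtColor(f['frame'],cv2.COLOR_RGB2HSV)); save('d_'+n,f)
    px=(P[...,:2]-O)@X*1000; py=(P[...,:2]-O)@Y*1000; z=P[...,2]*1000
    m=(f['depth']>0)&((h<5)|(h>172))&(s>140)&(abs(px+20)<60)&(py<-80)&(py>-260)&(z>15)&(z<150)
    q=np.c_[py[m],z[m]]; b=q[q[:,0]<-140]; print(n,m.sum(),q.min(0).round(),q[q[:,0].argmin()].round(),np.polyfit(b[:,0],b[:,1],1))
f=grab_frame('side');cv2.imwrite('pics/d.png',cv2.resize(cv2.cvtColor(f['frame'][110:270,200:360],cv2.COLOR_RGB2BGR),None,fx=3,fy=3))
print(delta([.635,-.19,.205]))
E
```

```text
t: 16.45
ee_pos: [0.6354, -0.1898, 0.2963]
eef_rot: [[0.139, 0.99, -0.003], [0.99, -0.139, 0.001], [0.001, -0.003, -1.0]]
contact_force: [-1.1, 0.7, -0.6]
grip_width: 0.502
gripper_force: 0.0
top 289 [-203.   44.] [-203.   64.] [-0.21652457 21.70794021]
side 306 [-202.   38.] [-202.   58.] [-0.21983353 19.99079127]
[0.0095 0.0021 0.62  ]
```

View pics/d.png

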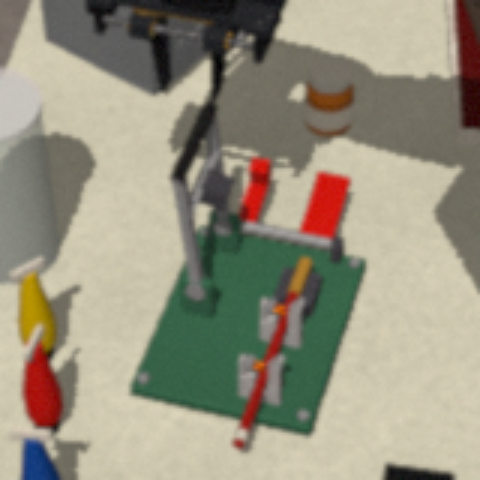

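The catch lies flat at crop (325,205), with a slope equivalent to θ≈1.35. The handle is clipped in and the gripper is above the bar. Descend and grip it.

```bash
python3 -m jog '{"travel":[[0,0,0.12],[0,0,0.2],[0,0,0.2],[0,0,0.1],[0,0,0],[0,0,0],[0,0,0],[0,0,0],[0,0,0],[0,0,0]],"rotation":[[0,0,0],[0,0,0],[0,0,0],[0,0,0],[0,0,0],[0,0,0],[0,0,0],[0,0,0],[0,0,0],[0,0,0]],"grip":[0,0,0,0,0,1,1,1,1,1]}'
```

```text
t: 17.6
ee_pos: [0.6352, -0.1906, 0.2062]
eef_rot: [[0.141, 0.99, 0.0], [0.99, -0.141, -0.0], [-0.0, 0.0, -1.0]]
contact_force: [-1.3, -0.4, 3.4]
grip_width: 0.157
gripper_force: 30.0
```

```bash
python3 -m jog '{"travel":[[0,-0.110,-0.004],[0,-0.109,0.007],[0,-0.109,0.018],[0,-0.106,0.029],[0,-0.103,0.039],[0,-0.099,0.049],[0,-0.093,0.059],[0,0,0]],"rotation":[[0,0,0],[0,0,0],[0,0,0],[0,0,0],[0,0,0],[0,0,0],[0,0,0],[0,0,0]],"grip":[1,1,1,1,1,1,1,1]}'
```

```text
t: 18.4
ee_pos: [0.5269, -0.175, 0.1765]
eef_rot: [[0.141, 0.99, 0.001], [0.99, -0.141, -0.0], [-0.0, 0.002, -1.0]]
contact_force: [2.2, 4.2, 6.1]
grip_width: 0.161
gripper_force: 30.0
```

```bash
python3 -m jog '{"travel":[[0,-0.087,0.069],[0,-0.079,0.076],[0,-0.071,0.084],[0,-0.062,0.090],[0,-0.053,0.096],[0,-0.035,0.08],[0,0,0],[0,0,0]],"rotation":[[0,0,0],[0,0,0],[0,0,0],[0,0,0],[0,0,0],[0,0,0],[0,0,0],[0,0,0]],"grip":[1,1,1,1,1,1,1,1]}'
```

```text
t: 19.2
ee_pos: [0.4705, -0.1671, 0.1025]
eef_rot: [[0.141, 0.99, 0.001], [0.99, -0.141, 0.0], [0.0, 0.001, -1.0]]
contact_force: [2.3, 3.9, 5.7]
grip_width: 0.16
gripper_force: 30.0
```

```bash
python3 -m jog '{"travel":[[0,-0.012,0.025],[0,-0.003,0.015],[0,0,0],[0,0,0]],"rotation":[[0,0,0],[0,0,0],[0,0,0],[0,0,0]],"grip":[1,1,1,1]}'
```

```text
t: 19.6
ee_pos: [0.4684, -0.1668, 0.0969]
eef_rot: [[0.141, 0.99, 0.001], [0.99, -0.141, -0.0], [-0.0, 0.001, -1.0]]
contact_force: [0.2, 3.6, 7.8]
grip_width: 0.16
gripper_force: 30.0
```

```bash
python3 -m jog '{"travel":[[0,-0.002,0.008],[0,0,0],[0,0,0]],"rotation":[[0,0,0],[0,0,0],[0,0,0]],"grip":[1,1,1]}';python3 -m jog '{"travel":[[0,-0.002,0.008],[0,0,0],[0,0,0]],"rotation":[[0,0,0],[0,0,0],[0,0,0]],"grip":[1,1,1]}'
```

```text
t: 19.9
ee_pos: [0.468, -0.1667, 0.0956]
eef_rot: [[0.141, 0.99, 0.001], [0.99, -0.141, -0.0], [-0.0, 0.001, -1.0]]
contact_force: [0.4, 3.9, 8.6]
grip_width: 0.161
gripper_force: 30.0
t: 20.2
ee_pos: [0.4676, -0.1667, 0.0945]
eef_rot: [[0.141, 0.99, 0.001], [0.99, -0.141, -0.0], [-0.0, 0.001, -1.0]]
contact_force: [-1.0, 3.8, 9.4]
grip_width: 0.162
gripper_force: 30.0
```

```bash
python3 -m jog '{"travel":[[0,-0.002,0.014],[0,-0.002,0.014],[0,0,0],[0,0,0]],"rotation":[[0,0,0],[0,0,0],[0,0,0],[0,0,0]],"grip":[1,1,1,1]}'
python3 - <<'E'
from h import *
a=np.radians(-8.1); X=np.array([np.cos(a),np.sin(a)]); Y=np.array([-np.sin(a),np.cos(a)]); O=np.array([.5683,-.1363])
w=np.array(r.sense()['ee_pos'][:2])-O; print('tcp',w@X*1000,w@Y*1000)
for n in('top','side'):
    f=grab_frame(n); P=cloud(f); h,s,v=cv2.split(cv2.cvtColor(f['frame'],cv2.COLOR_RGB2HSV)); save('e_'+n,f)
    px=(P[...,:2]-O)@X*1000; py=(P[...,:2]-O)@Y*1000; z=P[...,2]*1000
    # left arm of lever: top edge
    m=(f['depth']>0)&(py>-4)&(py<12)&(px>-105)&(px<40)&(z>62)&(z<150)
    print(n,m.sum(),np.polyfit(px[m],z[m],1) if m.sum()>9 else '')
    if n=='side': cv2.imwrite('pics/e.png',cv2.resize(cv2.cvtColor(f['frame'][110:270,200:360],cv2.COLOR_RGB2BGR),None,fx=3,fy=3))
E
```

```text
t: 20.6
ee_pos: [0.4675, -0.1671, 0.0922]
eef_rot: [[0.14, 0.99, 0.003], [0.99, -0.14, -0.002], [-0.001, 0.003, -1.0]]
contact_force: [-7.6, 3.8, 36.9]
grip_width: 0.161
gripper_force: 30.0
tcp -95.41744995833915 -44.708826306095865
top 117 [-0.32507877 88.96352483]
side 228 [-0.3558911 83.0752421]
```

View pics/e.png

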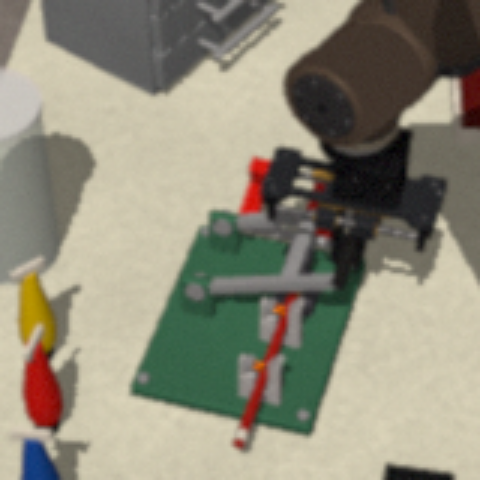

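The lever is shut: the arms are down, the slope is about 0.35 and the force rose stiffly at the stop. The handle is still clipped in. I'll ease the push slightly and hand in.

```bash
python3 -m jog '{"travel":[[0,0,-0.005],[0,0,0],[0,0,0]],"rotation":[[0,0,0],[0,0,0],[0,0,0]],"grip":[1,1,1]}'
```

```text
t: 21.0
ee_pos: [0.4675, -0.1671, 0.0923]
eef_rot: [[0.14, 0.99, 0.002], [0.99, -0.14, -0.002], [-0.001, 0.003, -1.0]]
contact_force: [-3.1, 3.1, 26.0]
grip_width: 0.158
gripper_force: 30.0
```

```bash
python3 -c "
from bench import r
print(r.hand_in())"
```

```text
the job is handed in; nothing more can be done
None
```

I handed the job in at 21 s: the red handle is seated in the press clips and centred to about 1–2 mm, the catch is flipped fully out, and the gripper is holding the lever down at its stop with about 26 N; no verdict was returned.

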